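# Nudge the brass disc into its recess and hold it down

## Task

Two brass discs lie on the wooden holding board. Nudge the larger one along the board with your fingers, without picking it up, until it drops into the round recess; then press down on it with a fingertip so that it sits flat and flush, and finish while still holding it down, pressing lightly, ready for engraving. Leave the smaller disc and the cup, wire spool and bottle where they are.

Things in the scene. Friction and masses are not known exactly. Their poses are not given: they have to be found in the camera images.
- board: Dark wooden holding board fixed to the bench, 130 mm (its x) by 290 mm (its y) and 20 mm thick; origin at the centre of its underside, on the bench (z = 0), z up; its yaw varies. Its flat top is 20 mm above the bench, with no raised edges; the only recess is in the middle.
- recess (a point): Centre of the floor of the round recess in the middle of the board: 50 mm in diameter, 7 mm deep, flat rigid floor (grey felt look) 13 mm above the bench, mouth flush with the board's top.
- large_disc_center (a point): Centre (half-way up) of the larger loose brass disc: 46 mm in diameter, 7 mm thick, about 0.1 kg, with a round copper-coloured middle, z along its axis. It starts flat on the board's top, 65 to 95 mm from the middle of the recess towards one end of the board (either end). In the recess it lies flush with the board's top, its centre 3.5 mm above the recess floor, with 2 mm of play all round. It slides loosely on the board (friction varies).
- small_disc_center (a point): Centre (half-way up) of the smaller loose brass disc: 32 mm in diameter, 7 mm thick, of the same look, flat on the board towards the other end. To be left alone.
- cup: Loose white ceramic cup, 66 mm wide at the rim, 50 mm tall, beside the board's far (+x) side; origin at the centre of its underside. To be left alone.
- spool: Loose copper wire spool standing on end, 44 mm wide, 28 mm tall, beside the board's far (+x) side; origin at the centre of its underside. To be left alone.
- bottle: Loose amber bottle with a black cap, 34 mm wide, 70 mm tall, beside the board's far (+x) side; origin at the centre of its underside. To be left alone.
Things that resemble listed ones, but are neither listed nor needed, are in the scene too. What is shaped like the part that bears large_disc_center but grey or turquoise is not meant.

How it is judged:
By the outcome, as a careful person would: the job done as asked, in the order asked, and still so for the second after the job is handed in, while the arm keeps its last pose, push and grip.
It also fails if it takes over 45 s, if anything falls off the work surface, if the arm or the gripper's body presses on something with over 40 N, if the wrist force passes 120 N, or if a joint passes its speed limit or range.

## Robot

A 7-joint arm with a two-finger parallel gripper is mounted at the origin on the work surface. World frame = base frame: x ahead of the robot, y to its left, z up, the work surface at z = 0. Lengths are in m, angles in rad, forces in N, time in s.
With the tool pointing down it reaches from about 0.425 to 0.875 m from the base axis. Payload 4.7 kg.
Tool frame: the origin (TCP) lies on the centre line of the jaws, within the pads' length; the fingertips stand ahead of it and the grasp point (between the pads) lies 2 mm behind it (nose_length is the z of the fingertips in the tool frame, in m); z points along the fingers, y is the line along which they close (so a half turn about z gives the same grasp; the last joint's range is limited). The gripper opens to 87 mm and grips with 3 to 60 N. Pads are 19 mm wide; open, the fingers measure 117 mm over their backs; the gripper's body (75 mm by 190 mm) begins 51 mm behind the grasp point.
Start: joints at [1.211, 0.321, -0.07, 1.45, 0.023, 1.371, -0.057], TCP at [0.237, -0.605, 0.24] pointing down, gripper open.
Joint ranges: [-2.86, 2.86], [-0.3, 2.09], [-1.38, 1.24], [0.06, 2.45], [-1.56, 4.7], [0.09, 2.05], [-2.69, 2.69]. Speed limits (rad/s): [2.57, 2.57, 3.14, 3.14, 3.14, 3.14, 3.14].

## Interface

Orientations are given as a rotation vector (axis times angle).
In Python, from bench import * gives the robot as it stands.
- The arm moves only by the tool send_rows, never from a script. Its arguments are lists of equal length, an entry for each row: "xyz": the shift along the tool's x, y, z in mm, a list of three; "dr": the turn, a rotation vector about the tool's x, y, z in rad, a list of three. A call has exactly 10 rows; each row is the pose to reach, as a shift and turn from the pose commanded when the call began, along the tool's axes at that moment; what a row does not reach only later rows make up. A row lasts 1/12 s, in which the tool goes at most 41.7 mm and 7.16 degrees, less where a joint would pass 70% of its speed; a pose out of reach is approached as far as the arm can. A call with a gripper value outside its range is refused whole. "jaw" is the finger opening in mm, from 0 to 87, set as the call begins (left out, the last holds). The fingers move at their own pace and stop on an object; "grip_force" is the grip in N (left out, the last holds). Time passes only in rows, so rows that repeat a pose let the fingers close, or fill a call up. It gives the time, the measured TCP pose, the force, the opening and the grip force at its end, in the units of the state.
- get_state(): the state, without advancing time (a new reading comes with each control period).
- get_image(name): name is "scene" or "top" or "wrist"; returns the picture (400x640x3 uint8, red, green, blue); there is no depth.
- calibration(name): a dict with "vfov" (degrees; the focal length in pixels is half the picture's height over the tangent of half this angle, whatever the lens; pixels are square), "cx", "cy" (the principal point, pixels), "rvec" (rotation vector, rad) and "tvec" (3), from world to camera coordinates, as OpenCV has them; the wrist camera has in their place "hand_eye" (4x4, takes a point from camera to tool coordinates, whose origin is the TCP and whose axes are the flange's). Camera axes: x right, y down, z forward; pixel columns grow to the right and rows downward; lengths in m; the calibration is good to about 2 mm. The wrist camera is an equidistant fisheye: a pixel r from the principal point sees the ray r / f radians off the axis. A picture is of the moment at which its call begins: read the wrist's pose just before it. calibration takes no time and is no camera call.
- close_job(): hands the job in; it is judged then, once.
The state is a dict: "time": time; "joint_positions": joint angles; "qd": joint speeds; "joint_torque": joint torques, N m; "position": TCP position; "tool_rot": TCP orientation; "ft_force": force on the tool from outside, world axes, zero at the start; "torque": the same for the moment, N m; "grip_width": opening from 0.0 (shut) to 1.0 (fully open); "grip_force": force on a finger pad.
Only numpy, scipy, OpenCV 4.12 (cv2) and the standard library are available. Lean on these libraries where they do the work, as an engineer would, in place of code of your own. Each camera call takes 0.05 s, during which the arm holds its last target. There are 200 camera calls.

## Working session

There is one attempt and no reset: what is moved stays moved. The work goes in short steps, Python scripts to look and compute and a tool call to move; the robot and the scene stay as the last step left them, time stands still between calls to the robot, and variables do not carry over. Pictures are saved under pics/ and viewed, at most 10 in all, crops included, and the job is handed in when it is done.

Besides the shell and the picture viewer there is one more tool, called in YAML: its name, and indented under it one key for each argument. send_rows: Moves the arm, as the interface text tells. Its arguments: {"type":"object","properties":{"xyz":{"type":"array"},"dr":{"type":"array"},"jaw":{"type":"number"},"grip_force":{"type":"number"}},"required":["xyz","dr"]}

```bash
mkdir -p pics; cat > h.py <<'E'
from bench import *
import numpy as np, cv2
from scipy.spatial.transform import Rotation as R
def ray(name,u,v,st=None):
    c=calibration(name); f=200/np.tan(np.radians(c["vfov"])/2)
    if name=="wrist":
        d=np.array([u-c["cx"],v-c["cy"]]); r=np.hypot(*d); a=r/f
        dc=np.array([*(np.sin(a)*d/max(r,1e-9)),np.cos(a)])
        H=np.array(c["hand_eye"]); Rt=R.from_rotvec(st["tool_rot"]).as_matrix()
        return Rt@H[:3,3]+st["position"], Rt@H[:3,:3]@dc
    Rm=R.from_rotvec(np.ravel(c["rvec"])).as_matrix(); t=np.ravel(c["tvec"])
    return -Rm.T@t, Rm.T@np.array([(u-c["cx"])/f,(v-c["cy"])/f,1])
def hit(name,u,v,z,st=None):
    o,d=ray(name,u,v,st); return o+d*(z-o[2])/d[2]
def save(im,p): cv2.imwrite(p,im[:,:,::-1])
E
python3 - <<'E'
from h import *
s=get_state(); print(s)
a=get_image("top"); b=get_image("scene"); save(a,"pics/top.png"); save(b,"pics/scene.png")
for n in("top","scene","wrist"): print(n,calibration(n))
import bench; print([k for k in dir(bench) if 'nose' in k], getattr(bench,'nose_length',None))
E
```

```text
{'time': 0.0, 'joint_positions': array([ 1.21109336,  0.32184351, -0.07007621,  1.45166122,  0.02259482,
        1.370795  , -0.05690459]), 'qd': array([ 4.24766190e-04,  1.46388967e-03,  6.03234466e-05, -3.81228584e-04,
       -2.61946095e-04,  5.71284913e-04, -1.80935095e-04]), 'joint_torque': array([ 2.25634285e-04, -4.91286242e+01, -4.03945176e-01, -3.12527883e+01,
       -6.40417007e-02,  4.37301700e-02,  1.43210900e-04]), 'position': array([ 0.23711652, -0.60465343,  0.23845501]), 'tool_rot': array([-3.08504166e+00, -5.83434415e-01,  7.06046306e-04]), 'ft_force': array([ 0.43344858, -0.36569305,  0.05978364]), 'torque': array([ 0.0264031 , -0.00476202,  0.04463186]), 'grip_force': 0.0, 'grip_width': 1.007074938026147}
top {'vfov': 44.35280449197159, 'cx': 317.15321020850445, 'cy': 197.38447848646388, 'rvec': array([ 2.18807257, -2.19058183,  0.1215323 ]), 'tvec': array([0.02941258, 0.63838217, 0.80571679])}
scene {'vfov': 53.63944342570137, 'cx': 320.5551706005214, 'cy': 196.2133777350312, 'rvec': array([ 2.25874507,  1.14582715, -0.3837058 ]), 'tvec': array([-0.41415571, -0.38396193,  1.06288902])}
wrist {'vfov': 65.70646984690485, 'cx': 323.9692949339175, 'cy': 196.67141274206037, 'hand_eye': array([[ 4.55484748e-04, -9.61797751e-01, -2.73760625e-01,
         7.56104549e-02],
       [ 9.99999777e-01,  5.71532605e-04, -3.44147837e-04,
         5.40446832e-04],
       [ 4.87463738e-04, -2.73760407e-01,  9.61797797e-01,
        -1.44659435e-01],
       [ 0.00000000e+00,  0.00000000e+00,  0.00000000e+00,
         1.00000000e+00]])}
['nose_length'] 0.017
```

View pics/top.png

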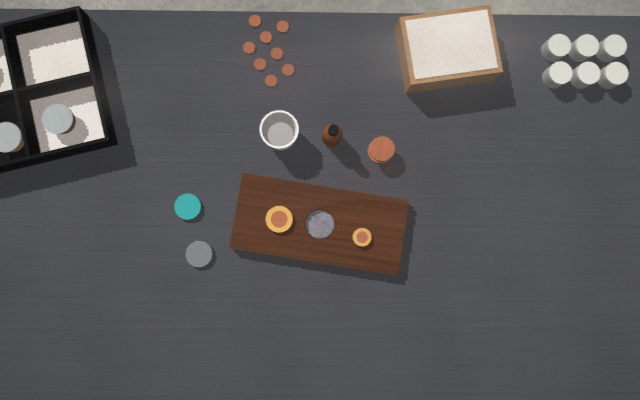

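View pics/scene.png

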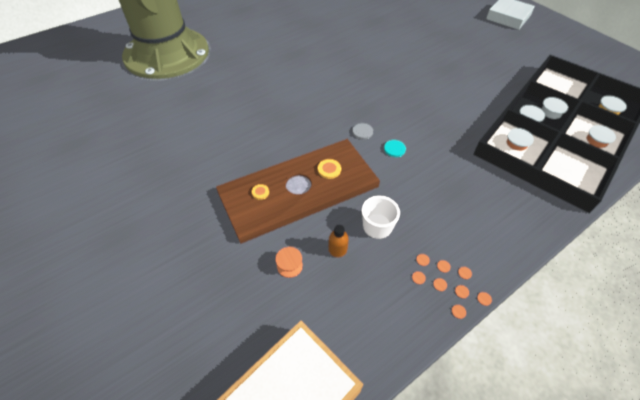

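The top view shows the large disc at about (279,219), the recess at (320,224) and the small disc at (362,237). The cup, bottle and spool are on the far side, at (280,130), (333,134) and (381,150). The scene view agrees.

```bash
cat > m.py <<'E'
from h import *
def brass(im):
    hsv=cv2.cvtColor(im,cv2.COLOR_RGB2HSV)
    m=cv2.inRange(hsv,(14,120,120),(32,255,255))
    cs,_=cv2.findContours(m,cv2.RETR_EXTERNAL,cv2.CHAIN_APPROX_NONE)
    return sorted([c for c in cs if cv2.contourArea(c)>80],key=cv2.contourArea,reverse=True)
def recess(im,lo=(100,0,60),hi=(135,110,255),roi=None):
    hsv=cv2.cvtColor(im,cv2.COLOR_RGB2HSV); m=cv2.inRange(hsv,lo,hi)
    if roi is not None: k=np.zeros_like(m); cv2.circle(k,roi[:2],roi[2],255,-1); m&=k
    cs,_=cv2.findContours(m,cv2.RETR_EXTERNAL,cv2.CHAIN_APPROX_NONE)
    return max(cs,key=cv2.contourArea) if cs else None
def circ(name,c,z,st=None):
    P=np.array([hit(name,*p,z,st)[:2] for p in c.reshape(-1,2).astype(float)])*1000
    (x,y),r=cv2.minEnclosingCircle(P.astype(np.float32)); return np.round([x,y,2*r],1)
E
python3 - <<'E'
from m import *
for n,ro in(("top",(320,224,17)),("scene",(298,185,14))):
    im=cv2.imread(f"pics/{n}.png")[:,:,::-1].copy()
    for c in brass(im): print(n,circ(n,c,.027))
    c=recess(im,roi=ro); print(n,"rec",circ(n,c,.020), circ(n,c,.013))
for k,p in dict(c1=(242,175),c2=(408,200),c3=(398,274),c4=(231,248)).items(): print(k,hit("top",*p,.02))
for k,p in dict(cup=(280,130),bottle=(333,132),spool=(381,150)).items(): print(k,hit("top",*p,.04))
s=get_state(); print(R.from_rotvec(s["tool_rot"]).as_matrix().round(3))
E
```

```text
top [602.8  93.8  46.7]
top [572.1 -46.1  33.3]
top rec [593.8  25.   45.4] [594.   24.8  45.8]
scene [603.7  90.7  56.5]
scene [573.9 -47.4  41.9]
scene [ 837.3 -221.5  108.5]
scene [ 910.4 -126.7   81.3]
scene [753.2   4.6  45.8]
scene rec [596.7  21.9  43.9] [591.8  24.8  44.4]
c1 [0.67749625 0.15711443 0.02      ]
c2 [ 0.63450154 -0.12769719  0.02      ]
c3 [ 0.50859825 -0.10836293  0.02      ]
c4 [0.55321276 0.17427926 0.02      ]
cup [0.75144619 0.0914723  0.04      ]
bottle [0.74831638 0.00194428 0.04      ]
spool [ 0.71769095 -0.07913394  0.04      ]
[[ 0.931  0.365 -0.001]
 [ 0.365 -0.931  0.002]
 [-0.    -0.002 -1.   ]]
```

send_rows:
  xyz:
    - [33,-16,0]
    - [66,-32,0]
    - [99,-48,0]
    - [132,-64,0]
    - [165,-80,0]
    - [198,-96,0]
    - [231,-112,0]
    - [264,-128,0]
    - [297,-144,0]
    - [330,-160,0]
  dr:
    - [0,0,-0.06]
    - [0,0,-0.12]
    - [0,0,-0.18]
    - [0,0,-0.24]
    - [0,0,-0.3]
    - [0,0,-0.36]
    - [0,0,-0.42]
    - [0,0,-0.48]
    - [0,0,-0.54]
    - [0,0,-0.6]

```text
time: 0.93
position: [0.4868, -0.3341, 0.2393]
tool_rot: [-2.774, -1.474, 0.001]
ft_force: [0.9, 0.2, -0.4]
grip_width: 0.996
grip_force: 0.0
```

```bash
cat > go.py <<'E'
from h import *
import sys
# usage: go.py x y z yaw_deg(tool x)  -> shift in tool axes (mm), turn about tool
def go(x,y,z,yaw):
    s=get_state(); M=R.from_rotvec(s["tool_rot"])
    t=np.radians(yaw); X=np.array([np.cos(t),np.sin(t),0]); Z=np.array([0,0,-1.])
    T=R.from_matrix(np.c_[X,np.cross(Z,X),Z])
    print("shift",(M.inv().apply(np.array([x,y,z])-s["position"]*1000)).round(1),"turn",(M.inv()*T).as_rotvec().round(3),
     "pos",(s["position"]*1000).round(1),"f",s["ft_force"].round(1),"t",s["time"],"q",s["joint_positions"].round(2))
if __name__=="__main__": go(*map(float,sys.argv[1:5]))
E
python3 go.py 612 150 180 82.4
```

```text
shift [ 471.2 -167.2   59.2] turn [-0.001  0.    -0.462] pos [ 486.8 -334.1  239.3] f [ 0.9  0.2 -0.4] t 0.9333 q [ 0.86  0.21 -0.35  1.6   0.08  1.35 -0.1 ]
```

send_rows:
  xyz:
    - [37,-13,3]
    - [74,-26,6]
    - [111,-39,9]
    - [148,-52,12]
    - [185,-65,15]
    - [222,-78,18]
    - [259,-91,21]
    - [296,-104,24]
    - [333,-117,27]
    - [370,-130,30]
  dr:
    - [0,0,-0.047]
    - [0,0,-0.093]
    - [0,0,-0.14]
    - [0,0,-0.186]
    - [0,0,-0.232]
    - [0,0,-0.278]
    - [0,0,-0.324]
    - [0,0,-0.37]
    - [0,0,-0.416]
    - [0,0,-0.462]

```text
time: 1.77
position: [0.5865, 0.0451, 0.2092]
tool_rot: [2.364, 2.069, -0.001]
ft_force: [0.6, -0.3, -0.1]
grip_width: 0.998
grip_force: 0.0
```

```bash
python3 go.py 612 150 180 82.4
```

```text
shift [107.4  11.4  29.1] turn [-0.     0.001 -0.   ] pos [586.5  45.1 209.2] f [ 0.6 -0.3 -0.1] t 1.7667 q [ 0.43  0.27 -0.65  1.63  0.17  1.3  -0.38]
```

send_rows:
  xyz:
    - [25,3,7]
    - [50,6,14]
    - [75,9,21]
    - [95,10,26]
    - [107,11,29]
    - [107,11,29]
    - [107,11,29]
    - [107,11,29]
    - [107,11,29]
    - [107,11,29]
  dr:
    - [0,0,0]
    - [0,0,0]
    - [0,0,0]
    - [0,0,0]
    - [0,0,0]
    - [0,0,0]
    - [0,0,0]
    - [0,0,0]
    - [0,0,0]
    - [0,0,0]

```text
time: 2.6
position: [0.6123, 0.1461, 0.1809]
tool_rot: [2.368, 2.063, -0.0]
ft_force: [0.6, -0.4, 0.8]
grip_width: 1.0
grip_force: 0.0
```

```bash
cat > look.py <<'E'
from m import *
import sys
s=get_state(); im=get_image("wrist"); save(im,f"pics/{sys.argv[1]}.png")
for c in brass(im): print(c.mean(0).round(),circ("wrist",c,.027,s),circ("wrist",c,.020,s))
E
python3 look.py w1
```

```text
[[424. 313.]] [740.2 -36.  365.2] [742.9 -42.  373.8]
[[321. 236.]] [602.4  94.1  50. ] [601.9  91.1  51.1]
[[168. 269.]] [414.5  70.6  69.8] [409.6  67.1  71.4]
[[444. 386.]] [ 755.5 -194.3   81.7] [ 758.6 -204.1   83.6]
```

View pics/w1.png

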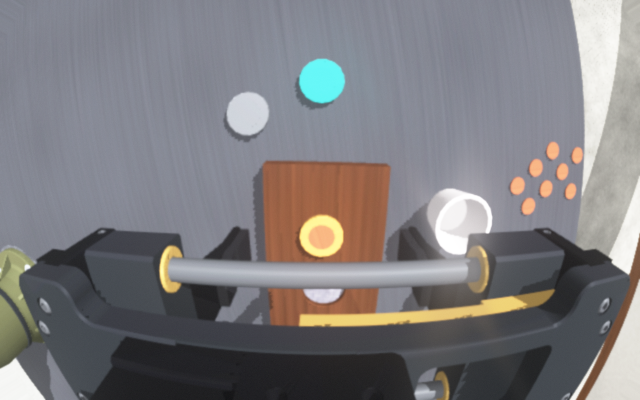

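The wrist view shows the large disc at (321,236), about (602.5, 94) mm, which agrees with the top view. The recess, at (322,291), is partly hidden behind the gripper. I'll narrow the jaws to 24 mm to make a two-finger cradle and descend behind the disc.

```bash
python3 go.py 608.7 139 40 82.5
```

```text
shift [ -7.7  -2.6 140.9] turn [ 0.001  0.001 -0.006] pos [612.2 146.4 180.9] f [ 0.4 -0.3  0.7] t 2.65 q [ 0.25  0.39 -0.67  1.56  0.25  1.28 -0.59]
```

send_rows:
  xyz:
    - [-1,0,15]
    - [-2,-1,35]
    - [-4,-1,55]
    - [-5,-2,75]
    - [-6,-2,95]
    - [-7,-2,110]
    - [-8,-3,123]
    - [-8,-3,133]
    - [-8,-3,140]
    - [-8,-3,140]
  dr:
    - [0,0,0]
    - [0,0,0]
    - [0,0,-0.005]
    - [0,0,-0.005]
    - [0,0,-0.005]
    - [0,0,-0.005]
    - [0,0,-0.005]
    - [0,0,-0.005]
    - [0,0,-0.005]
    - [0,0,-0.005]
  jaw: 24

```text
time: 3.48
position: [0.6071, 0.14, 0.0393]
tool_rot: [-2.361, -2.072, 0.003]
ft_force: [0.1, -0.1, 0.1]
grip_width: 0.334
grip_force: 0.0
```

```bash
python3 go.py 608.7 139 40 82.5; python3 - <<'E'
from m import *
im=get_image("top"); save(cv2.resize(im[150:300,200:420],None,fx=3,fy=3),"pics/t2.png")
print(get_state()["grip_width"]*87)
for c in brass(im): print(circ("top",c,.027))
E
```

```text
shift [-0.8  1.7 -0.8] turn [-0.002  0.001  0.001] pos [607.1 140.   39.3] f [ 0.1 -0.1  0.1] t 3.4833 q [ 0.23  0.51 -0.62  1.71  0.34  1.03 -0.64]
27.031191453189095
[572.  -46.1  33.2]
[602.6  93.9  46.1]
```

View pics/t2.png

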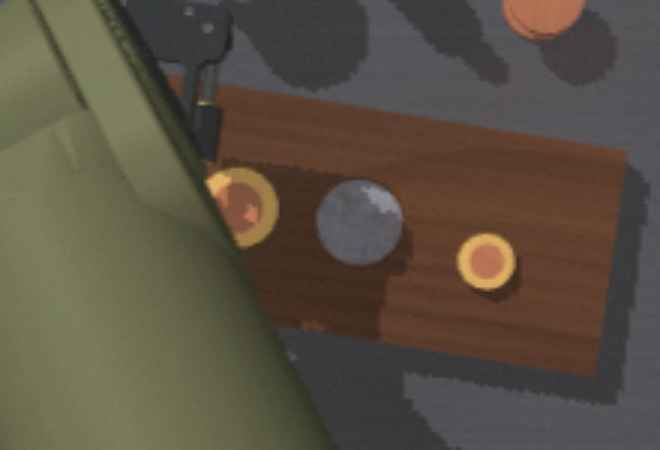

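The crop shows the disc at about (240,208), still undisturbed, and the recess at (360,222). I'll push in slow steps.

send_rows:
  xyz:
    - [-3,1,0]
    - [-8,2,0]
    - [-14,2,0]
    - [-20,2,0]
    - [-27,2,0]
    - [-34,2,0]
    - [-41,2,0]
    - [-48,2,0]
    - [-54,2,0]
    - [-58,2,0]
  dr:
    - [0,0,0]
    - [0,0,0]
    - [0,0,0]
    - [0,0,0]
    - [0,0,0]
    - [0,0,0]
    - [0,0,0]
    - [0,0,0]
    - [0,0,0]
    - [0,0,0]

```text
time: 4.37
position: [0.6023, 0.0815, 0.0406]
tool_rot: [2.362, 2.071, -0.0]
ft_force: [0.1, 0.5, 1.8]
grip_width: 0.28
grip_force: 0.6
```

```bash
python3 go.py 597.5 53 40 82.5; python3 - <<'E'
from m import *
s=get_state();im=get_image("top"); save(cv2.resize(im[150:300,200:420],None,fx=3,fy=3),"pics/t3.png")
for c in brass(im): print(circ("top",c,.027))
w=get_image("wrist"); save(w,"pics/w3.png")
for n in ("scene",):
    b=get_image(n); save(cv2.resize(b[120:270,200:420],None,fx=3,fy=3),"pics/s3.png")
E
```

```text
shift [-28.8  -1.1   0.6] turn [0. 0. 0.] pos [602.3  81.5  40.6] f [0.1 0.5 1.8] t 4.3667 q [ 0.32  0.48 -0.62  1.75  0.32  1.02 -0.54]
[571.5 -47.1  31.8]
```

View pics/t3.png

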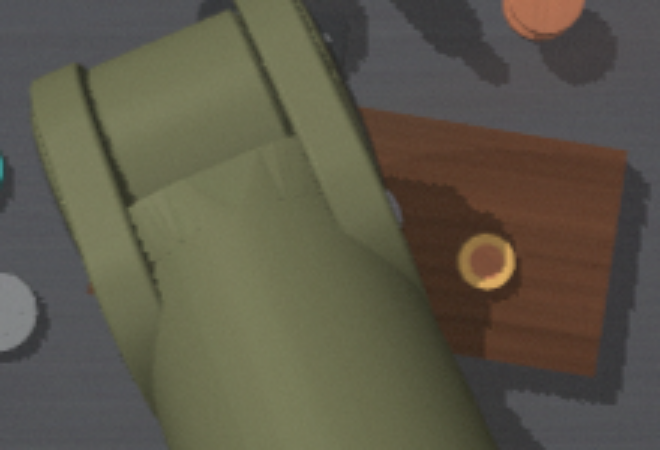

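The arm now hides the disc from the top camera, so I'll use the scene view.

View pics/s3.png

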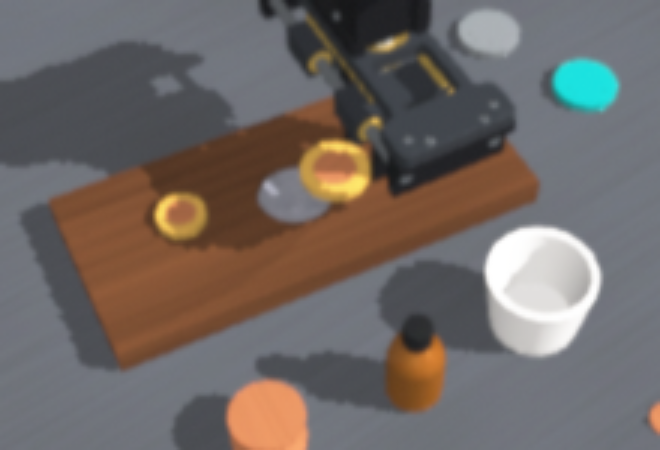

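The scene crop shows the disc at (335,170), overlapping the edge of the recess at (295,195). It's moving straight along the board.

```bash
cat > sc.py <<'E'
from m import *
im=get_image("scene") 
hsv=cv2.cvtColor(im,cv2.COLOR_RGB2HSV); k=np.zeros(im.shape[:2],np.uint8); k[145:225,215:350]=255
m=cv2.inRange(hsv,(15,130,110),(32,255,255))&k
cs,_=cv2.findContours(m,cv2.RETR_EXTERNAL,cv2.CHAIN_APPROX_NONE)
for c in cs:
    if cv2.contourArea(c)>40:
        for z in(.027,.020):
            P=np.array([hit("scene",*p,z)[:2] for p in c.reshape(-1,2).astype(float)])*1000
            e=cv2.fitEllipse(P.astype(np.float32)); print(z,np.round(e[0],1),np.round(e[1],1), "mid",((P.max(0)+P.min(0))/2).round(1),"px",c.reshape(-1,2).mean(0).round())
E
python3 sc.py; python3 -c "
from h import *
print(hit('scene',311.7,176.7,.027),hit('scene',298.3,185,.013))"
```

```text
0.027 [573.3 -49. ] [33.4 38.4] mid [573.2 -48.5] px [260. 191.]
0.02 [568.1 -46.9] [33.8 38.8] mid [568.  -46.3] px [260. 191.]
0.027 [599.9  52.2] [44.7 53.2] mid [600.1  52.6] px [312. 176.]
0.02 [595.   55.5] [45.3 53.8] mid [595.2  56. ] px [312. 176.]
[0.60170246 0.05098273 0.027     ] [0.59377811 0.02427244 0.013     ]
```

send_rows:
  xyz:
    - [-3,-0.5,0]
    - [-7,-1,0]
    - [-11,-1,0]
    - [-14,-1,0]
    - [-17,-1,0]
    - [-20,-1,0]
    - [-22,-1,0]
    - [-24,-1,0]
    - [-26,-1,0]
    - [-27,-1,0]
  dr:
    - [0,0,0]
    - [0,0,0]
    - [0,0,0]
    - [0,0,0]
    - [0,0,0]
    - [0,0,0]
    - [0,0,0]
    - [0,0,0]
    - [0,0,0]
    - [0,0,0]

```text
time: 5.4
position: [0.5977, 0.0554, 0.0404]
tool_rot: [2.361, 2.072, -0.001]
ft_force: [-0.3, 0.8, -0.3]
grip_width: 0.275
grip_force: 0.1
```

```bash
python3 go.py 597.5 53 40 82.5; python3 sc.py
```

```text
shift [-2.5  0.1  0.4] turn [-0.     0.     0.001] pos [597.7  55.4  40.4] f [-0.3  0.8 -0.3] t 5.4 q [ 0.37  0.46 -0.62  1.77  0.31  1.01 -0.5 ]
0.027 [573.6 -48.6] [33.1 37.4] mid [573.8 -48.3] px [260. 192.]
0.02 [568.4 -46.5] [33.4 37.9] mid [568.6 -46.2] px [260. 192.]
0.027 [596.6  26. ] [44.9 53.6] mid [596.5  26.1] px [300. 181.]
0.02 [591.7  29. ] [45.4 54.2] mid [591.6  29.1] px [300. 181.]
```

send_rows:
  xyz:
    - [-0.7,0,0]
    - [-1.4,0,0]
    - [-2.1,0,0]
    - [-2.8,0,0]
    - [-3.5,0,0]
    - [-4.2,0,0]
    - [-4.9,0,0]
    - [-5.5,0,0]
    - [-6,0,0]
    - [-6,0,0]
  dr:
    - [0,0,0]
    - [0,0,0]
    - [0,0,0]
    - [0,0,0]
    - [0,0,0]
    - [0,0,0]
    - [0,0,0]
    - [0,0,0]
    - [0,0,0]
    - [0,0,0]

```text
time: 6.28
position: [0.597, 0.0499, 0.0405]
tool_rot: [2.361, 2.072, -0.0]
ft_force: [0.3, 0.5, -0.5]
grip_width: 0.276
grip_force: 0.0
```

```bash
python3 go.py 597.5 53 40 82.5; python3 sc.py; python3 -c "
from h import *
b=get_image('scene'); save(cv2.resize(b[140:230,230:350],None,fx=5,fy=5),'pics/s4.png')"
```

```text
shift [3.2 0.  0.5] turn [0.    0.    0.001] pos [597.   49.9  40.5] f [ 0.3  0.5 -0.5] t 6.2833 q [ 0.38  0.46 -0.62  1.77  0.31  1.01 -0.49]
0.027 [573.6 -48.7] [32.8 37.5] mid [573.8 -48.3] px [260. 192.]
0.02 [568.4 -46.5] [33.2 38. ] mid [568.6 -46.2] px [260. 192.]
0.027 [600.2  21. ] [42.5 53.4] mid [599.7  21.3] px [298. 183.]
0.02 [595.3  24. ] [43. 54.] mid [594.8  24.2] px [298. 183.]
```

View pics/s4.png

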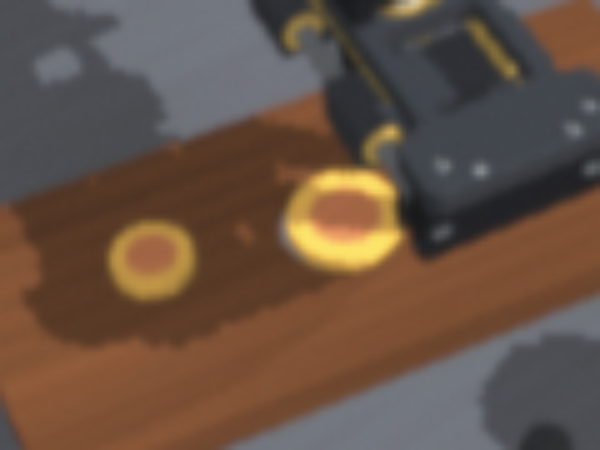

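The disc is at (345,218) in the crop, inside the recess mouth with a thin gap at its left. It may be tilted, or dropped and off-centre. I'll push a few mm more; the fingertips stay above flush level.

send_rows:
  xyz:
    - [-0.6,0,0]
    - [-1.2,0,0]
    - [-1.8,0,0]
    - [-2.4,0,0]
    - [-3,0,0]
    - [-3.6,0,0]
    - [-4.2,0,0]
    - [-4.5,0,0]
    - [-4.5,0,0]
    - [-4.5,0,0]
  dr:
    - [0,0,0]
    - [0,0,0]
    - [0,0,0]
    - [0,0,0]
    - [0,0,0]
    - [0,0,0]
    - [0,0,0]
    - [0,0,0]
    - [0,0,0]
    - [0,0,0]

```text
time: 7.22
position: [0.5965, 0.0456, 0.0405]
tool_rot: [2.361, 2.072, -0.0]
ft_force: [0.5, 0.3, 0.8]
grip_width: 0.272
grip_force: 0.0
```

```bash
python3 go.py 597.5 53 40 82.5; python3 sc.py; python3 -c "
from h import *
b=get_image('scene'); save(cv2.resize(b[140:230,230:350],None,fx=5,fy=5),'pics/s5.png')"
```

```text
shift [7.5 0.  0.5] turn [0.    0.    0.001] pos [596.5  45.6  40.5] f [0.5 0.3 0.8] t 7.2167 q [ 0.38  0.46 -0.62  1.77  0.31  1.01 -0.48]
0.027 [573.6 -48.7] [32.8 37.5] mid [573.8 -48.3] px [260. 192.]
0.02 [568.4 -46.5] [33.2 38. ] mid [568.6 -46.2] px [260. 192.]
0.027 [600.2  19.8] [37.8 50.6] mid [599.7  20.3] px [298. 183.]
0.02 [595.3  22.8] [38.3 51.2] mid [594.8  23.3] px [298. 183.]
```

View pics/s5.png

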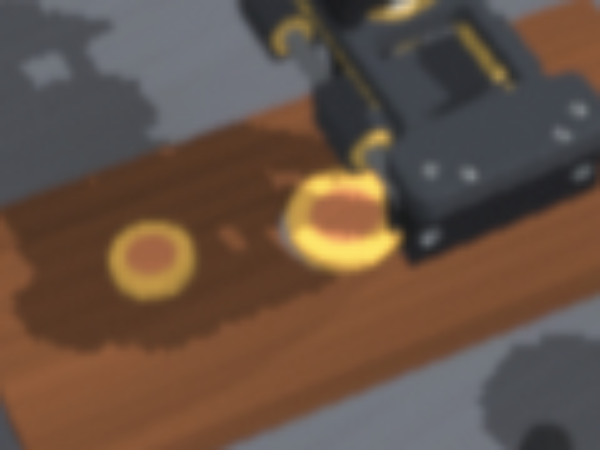

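The disc's left edge hasn't moved while the fingers passed over it, so it's in the recess. Next I'll rise, close the fingers, go over its centre and press down.

send_rows:
  xyz:
    - [0,0,-8]
    - [0,0,-20]
    - [0,0,-30]
    - [-5,0,-30]
    - [-10,0,-30]
    - [-15,0,-30]
    - [-20,0,-30]
    - [-21,0,-30]
    - [-21,0,-30]
    - [-21,0,-30]
  dr:
    - [0,0,0]
    - [0,0,0]
    - [0,0,0]
    - [0,0,0]
    - [0,0,0]
    - [0,0,0]
    - [0,0,0]
    - [0,0,0]
    - [0,0,0]
    - [0,0,0]
  jaw: 0
  grip_force: 10

```text
time: 8.15
position: [0.5935, 0.0247, 0.0702]
tool_rot: [-2.361, -2.072, 0.0]
ft_force: [-0.7, 0.4, 0.4]
grip_width: 0.005
grip_force: 0.0
```

```bash
python3 go.py 593.8 25 40 82.5; python3 sc.py; python3 -c "
from h import *
b=get_image('scene'); save(cv2.resize(b[140:230,230:350],None,fx=5,fy=5),'pics/s6.png')"
```

```text
shift [ 0.3  0.3 30.2] turn [-0.001 -0.     0.001] pos [593.5  24.7  70.2] f [-0.7  0.4  0.4] t 8.15 q [ 0.43  0.41 -0.63  1.76  0.27  1.05 -0.42]
0.027 [573.3 -48.1] [33.7 39.1] mid [573.7 -48.3] px [260. 191.]
0.02 [568.1 -46. ] [34.1 39.6] mid [568.5 -46.2] px [260. 191.]
0.027 [602.   19.4] [40.6 48.3] mid [600.2  19.3] px [297. 185.]
0.02 [597.1  22.3] [41.1 48.9] mid [595.3  22.2] px [297. 185.]
```

View pics/s6.png

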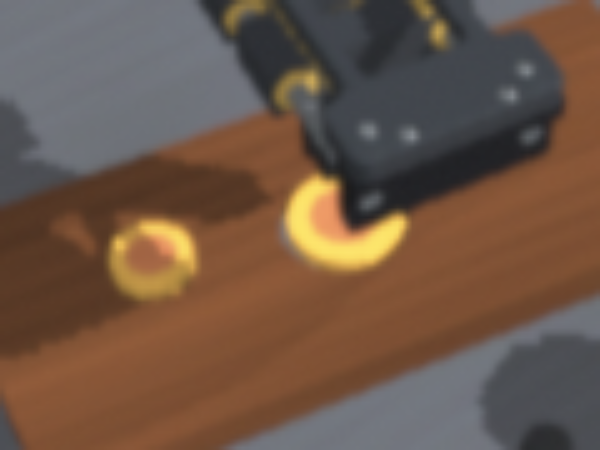

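The disc is still in the recess at (345,222), with the fingertips directly over it.

send_rows:
  xyz:
    - [0,0,8]
    - [0,0,16]
    - [0,0,22]
    - [0,0,26]
    - [0,0,29]
    - [0,0,31]
    - [0,0,32]
    - [0,0,33]
    - [0,0,33.5]
    - [0,0,33.5]
  dr:
    - [0,0,0]
    - [0,0,0]
    - [0,0,0]
    - [0,0,0]
    - [0,0,0]
    - [0,0,0]
    - [0,0,0]
    - [0,0,0]
    - [0,0,0]
    - [0,0,0]

```text
time: 9.08
position: [0.5939, 0.0249, 0.0375]
tool_rot: [2.361, 2.072, 0.0]
ft_force: [-1.6, 0.2, 3.0]
grip_width: 0.004
grip_force: 1.3
```

send_rows:
  xyz:
    - [0,0,0.3]
    - [0,0,0.6]
    - [0,0,0.9]
    - [0,0,1.2]
    - [0,0,1.2]
    - [0,0,1.2]
    - [0,0,1.2]
    - [0,0,1.2]
    - [0,0,1.2]
    - [0,0,1.2]
  dr:
    - [0,0,0]
    - [0,0,0]
    - [0,0,0]
    - [0,0,0]
    - [0,0,0]
    - [0,0,0]
    - [0,0,0]
    - [0,0,0]
    - [0,0,0]
    - [0,0,0]

```text
time: 9.92
position: [0.5939, 0.0248, 0.0374]
tool_rot: [2.36, 2.072, -0.001]
ft_force: [-4.8, -0.0, 10.7]
grip_width: 0.01
grip_force: 5.3
```

```bash
python3 go.py 593.8 25 37 82.5; python3 sc.py; python3 -c "
from h import *
b=get_image('scene'); save(cv2.resize(b[140:230,230:350],None,fx=5,fy=5),'pics/s7.png')"
```

```text
shift [ 0.2 -0.1  0.4] turn [0.    0.001 0.001] pos [593.9  24.8  37.4] f [-4.8 -0.  10.7] t 9.9167 q [ 0.42  0.46 -0.61  1.78  0.31  1.   -0.44]
0.027 [573.7 -48.3] [33.9 37.3] mid [573.8 -47.7] px [260. 191.]
0.02 [568.5 -46.1] [34.3 37.8] mid [568.6 -45.5] px [260. 191.]
0.027 [599.3   7.3] [15.1 43.3] mid [598.2   7.3] px [292. 186.]
0.02 [594.4  10.1] [15.3 43.8] mid [593.3  10.1] px [292. 186.]
```

View pics/s7.png

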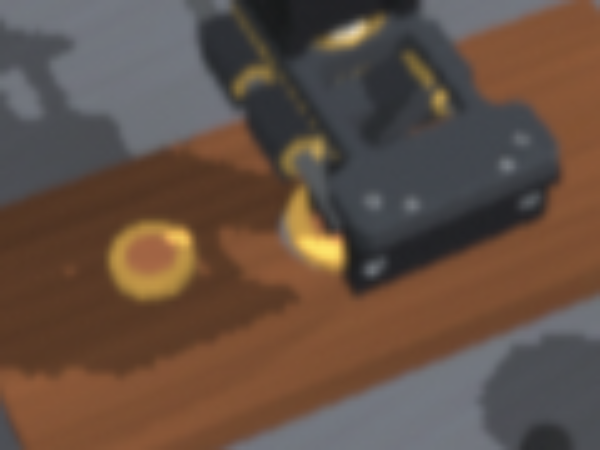

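The fingertips stop at 20.4 mm with 10.7 N: the disc is bottomed and flush. I'll ease off to a lighter press.

send_rows:
  xyz:
    - [0,0,-0.2]
    - [0,0,-0.4]
    - [0,0,-0.5]
    - [0,0,-0.5]
    - [0,0,-0.5]
    - [0,0,-0.5]
    - [0,0,-0.5]
    - [0,0,-0.5]
    - [0,0,-0.5]
    - [0,0,-0.5]
  dr:
    - [0,0,0]
    - [0,0,0]
    - [0,0,0]
    - [0,0,0]
    - [0,0,0]
    - [0,0,0]
    - [0,0,0]
    - [0,0,0]
    - [0,0,0]
    - [0,0,0]

```text
time: 10.85
position: [0.5939, 0.0249, 0.0375]
tool_rot: [2.361, 2.072, -0.0]
ft_force: [-3.7, -0.2, 7.3]
grip_width: 0.003
grip_force: 3.8
```

```bash
python3 -c "
from bench import *
print(close_job())"
```

```text
the job is handed in; nothing more can be done
None
```

I nudged the larger disc into the recess and pressed it flush, and I handed the job in at about 11 s with the closed fingertips still holding it down at about 7 N; the smaller disc stayed put, and I never touched the cup, spool or bottle.

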